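# Fetch the setting die from its latched box

## Task

Hold the release tab of the die box down and slide its cover fully open, then take out the steel setting die and stand it upright in the round dish. Afterwards slide the cover fully shut again, holding the tab down past the catch, and let the tab spring up. Do not force the catch, and leave the other things on the bench where they are.

Things in the scene. Friction and masses are not known exactly. Their poses are not given: they have to be found in the camera images.
- die_box: Grey box fixed to the bench, 104 mm across (its x), 240 long (y), 61 high; origin at the centre of its underside. A steel cover slides along y between side rails (84 mm clear). Its -y half is the well with the die: inside 84 (x) by 88 mm (y -115 to -27), floor at z=8, rim at z=48 mm; the +y half is solid. Cover 8 mm thick, top at z=57, 150 mm long (y -120 to +30 when shut).
- cover (a joint): Cover slide in m along the box's +y: 0 shut over the well, 0.090 fully open. About 2 N friction; it stays where left. With the tab up the catch holds it: from shut it moves only 1.5 mm. Hold the tab down from shut until past 0.018, and again from 0.018 to 0.002 when closing (with the tab up it stops at about 0.018).
- tab (a joint): How far the release tab is pressed, in m: 0 up, 0.008 fully down; sprung, 1.5 N to start, 6 N fully down. The catch is free when it is down 5 mm or more. Let go, it springs up, except while it is under the catch (cover about 0.002 to 0.018).
- tab_top (a point): Centre of the top of the black release tab, 44 mm across (box x) by 33 mm (box y), riding on the cover; z=62 mm when up, at box y=+6 mm when shut. Two ridges on the cover stand before and behind it (36 mm apart inside, 6 thick, 70 across, tops at z=68 mm), so a fingertip pressing the tab can push the cover either way.
- well_floor (a point): Centre of the well's floor inside the box (z=8 mm).
- die_mid (a point): Steel setting die standing upright in the well under the cover; this point is on its axis at half height, z its upward axis. 34 mm tall; foot 30 mm diameter, 10 high; above it a 22 mm diameter stem (12 to 32 mm over its underside) to grip; about 120 g. It stands within 14 mm (along the box) and 5 mm (across) of the well's centre.
- dish_floor (a point): Centre of the inner floor (4 mm above the bench) of the round aluminium dish, 120 mm across outside at the rim, flat floor 106 mm across, rim 16 mm high, fixed to the bench. It stands to the left or the right of the box.
- tray: Square aluminium tray, 115 mm, 18 mm high, fixed; on the other side of the box from the dish. Not the place for the die. Origin at the centre of its underside.
- collar: Loose dark steel ring, 34 mm across, 14 mm high, in the square tray; leave it. Origin at its underside.
- roller: Loose steel roller, 26 mm across, 18 mm high, in the square tray; leave it. Origin at its underside.
- screwdriver: Screwdriver lying on the bench between the robot and the box; leave it.
- wrench: Wrench lying on the bench between the robot and the left-hand dish or tray; leave it.
- hammer: Hammer lying on the bench beyond and to the left; leave it.
- jar: White jar, 68 mm across, 75 mm high, beyond the box; leave it.
- last: Shoe last (foot-shaped form) about 250 mm long, beyond and to the right; leave it.
Things that resemble listed ones, but are neither listed nor needed, are in the scene too. Leave any brown, pink or purple look-alike of the part that bears dish_floor alone.

How it is judged:
On the way, in this order (a step that is already met when the one before it is completed fails the run):
1. the cover has been slid open (value of joint cover above 0.075 m), for 0.1 s.
2. the die stands upright in the round dish, let go (horizontal distance between die_mid and dish_floor below 0.042 m and z of die_mid in the frame of dish_floor below 0.021 m and angle between die_mid's own z axis and vertical below 0.12 rad and contact force between the fingers and die below 0.05 N), for 0.2 s.
At the end, for the whole second after the job is handed in: The die stands upright (within 7 degrees), at rest on the floor of the round dish; the cover is shut to within 4 mm and the release tab has sprung up to within 2 mm (horizontal distance between die_mid and dish_floor below 0.042 m and z of die_mid in the frame of dish_floor below 0.021 m and angle between die_mid's own z axis and vertical below 0.12 rad and linear speed of die below 0.02 m/s and value of joint cover below 0.004 m and value of joint tab below 0.002 m); the robot touches nothing.
It fails at once if the catch is forced: the cover passes it with the tab up (value of joint cover between 0.006 and 0.012 m and value of joint tab below 0.0025 m).
It fails at once if a bystander is pushed more than 3 cm (distance of any of collar, roller, screwdriver, wrench, hammer, jar, last from where it was at the start of the episode above 0.03 m).
It also fails if it takes over 58 s, if anything falls off the work surface, if the arm or the gripper's body presses on something with over 40 N, if the wrist force passes 120 N, or if a joint passes its speed limit or range.

## Robot

A 6-joint arm with a two-finger parallel gripper is mounted at the origin on the work surface. World frame = base frame: x ahead of the robot, y to its left, z up, the work surface at z = 0. Lengths are in m, angles in rad, forces in N, time in s.
With the tool pointing down it reaches from about 0.35 to 0.975 m from the base axis. Payload 4.9 kg.
Tool frame: the origin (TCP) lies at the very end of the fingers, on their centre line; the grasp point (between the pads) lies 19 mm behind it; x points along the fingers, z is the direction in which the jaws open and shut, and the axes are right-handed (so a half turn about x gives the same grasp; the last joint's range is limited). The gripper opens to 85 mm and grips with 20 to 120 N. Pads are 22 mm wide; open, the fingers measure 114 mm over their backs; the gripper's body (76 mm by 85 mm) begins 54 mm behind the grasp point. The pads swing forward as they close: fully open they stand 13 mm farther back than shut.
Start: joints at [1.012, 0.053, 1.613, -0, 1.476, -0.119], TCP at [0.266, 0.566, 0.231] pointing down, gripper open.
Joint ranges: [-3.01, 3.01], [-1.01, 2.22], [0.06, 2.58], [-1.02, 4.17], [0.09, 2.62], [-3.14, 3.14]. Speed limits (rad/s): [2.57, 2.57, 3.14, 3.14, 3.14, 3.14].

## Interface

Orientations are given as a unit quaternion [w, x, y, z].
In Python, from plant import manip, vision, job gives the robot as it stands.
- The arm moves only by the tool servo_tool, never from a script. Its arguments are lists of equal length, an entry for each row: "twist": the turn, a rotation vector about the world's x, y, z in rad, a list of three; "xyz": the shift along the world's x, y, z in cm, a list of three; "fingers": the opening, from 0 (shut) to 1 (fully open). In form: {"twist": [[wx, wy, wz], ...], "xyz": [[x, y, z], ...], "fingers": [fingers, ...]}. A call has 1 to 8 rows; each row shifts and turns the commanded pose from where the row before left it; what a row does not reach is not made up. A row lasts 1/8 s, in which the tool goes at most 62.5 mm and 10.7 degrees, less where a joint would pass 70% of its speed; a pose out of reach is approached as far as the arm can. A call with a gripper value outside its range is refused whole. The fingers move at their own pace and stop on an object; the grip force is fixed at half the most. Time passes only in rows, so rows that do not move let the fingers close. It gives the time, the measured TCP pose, the force and the opening at its end, in the units of the state.
- manip.state(): the state, without advancing time (a new reading comes with each control period).
- vision.grab_frame(name): name is "scene" or "side" or "wrist"; returns the picture (480x640x3 uint8, red, green, blue); there is no depth.
- vision.get_calibration(name): a dict with "camera_matrix" (3x3 intrinsics, pixels), "origin" and "orientation" of the camera in the world; the wrist camera has in their place "mount" (4x4, takes a point from camera to tool coordinates, whose origin is the TCP and whose axes are the tool frame's). Camera axes: x right, y up, looking along -z (the intrinsics and any distortion apply to the point x, -y, -z); pixel columns grow to the right and rows downward; lengths in m; the calibration is good to about 2 mm. A picture is of the moment at which its call begins: read the wrist's pose just before it. get_calibration takes no time and is no camera call.
- job.job_done(): hands the job in, once; it reports no verdict.
Trained networks look in the newest picture that a camera, given by its name, has taken for a name from the list of things; names that differ only in an ending like _2 or _b are one class to them, and where a whole thing is asked for, a point or a joint stands for the part that bears it (a point fixed in the world has none). Each returns a list of dicts, best first, with "score" (0 to 1); they miss things now and then, are a little off and sometimes report something else, mostly with a low value. They report only what shows in the picture. A call takes as long as a camera call. They do not tell look-alikes from the thing itself.
- vision.spot_in(camera, label): "extent" ([centre column, centre row, width, height] in pixels, round what is visible of it).
The state is a dict: "time": time; "joint_pos": joint angles; "joint_vel": joint speeds; "joint_efforts": joint torques, N m; "tool_pos": TCP position; "tool_rot": TCP orientation; "contact_force": force on the tool from outside, world axes, zero at the start; "ft_torque": the same for the moment, N m; "gripper_width": opening from 0.0 (shut) to 1.0 (fully open).
Only numpy, scipy, OpenCV 4.12 (cv2) and the standard library are available. Lean on these libraries where they do the work, as an engineer would, in place of code of your own. Each camera call takes 0.05 s, during which the arm holds its last target.

## Working session

There is one attempt and no reset: what is moved stays moved. The work goes in short steps, Python scripts to look and compute and a tool call to move; the robot and the scene stay as the last step left them, time stands still between calls to the robot, and variables do not carry over. Pictures are saved under pics/ and viewed, and the job is handed in when it is done.

Besides the shell and the picture viewer there is one more tool, called after "Request:" as name(argument=value, ...) on one line, values as JSON. servo_tool: Moves the arm, as the interface text tells. Its arguments: {"type":"object","properties":{"twist":{"type":"array","items":{"type":"array","items":{"type":"number"}}},"xyz":{"type":"array","items":{"type":"array","items":{"type":"number"}}},"fingers":{"type":"array","items":{"type":"number"}}},"required":["twist","xyz","fingers"]}

```bash
ls; mkdir -p pics; python3 - <<'E'
from plant import manip, vision, job
import cv2,json
s=manip.state();print(s)
for n in ["scene","side","wrist"]:
    im=vision.grab_frame(n);cv2.imwrite(f"pics/{n}0.png",im[:,:,::-1]);print(n,vision.get_calibration(n))
E
```

```text
pics
{'time': 0.0, 'joint_pos': array([ 1.01201708e+00,  5.33733504e-02,  1.61430476e+00,  4.70773939e-06,
        1.47599881e+00, -1.19004205e-01]), 'joint_vel': array([-0.00147134,  0.00106017,  0.00158035,  0.00099856, -0.0008825 ,
        0.00201359]), 'joint_efforts': array([ 7.10676904e-04, -3.93671143e+01, -3.70179892e+01, -1.11467423e-04,
        7.09979635e-03, -4.05093635e-05]), 'tool_pos': array([0.26575081, 0.56499358, 0.23004637]), 'tool_rot': array([ 0.59635531, -0.37921744,  0.59768605,  0.37858401]), 'contact_force': array([-0.5472786 , -0.53096216, -0.48064068]), 'ft_torque': array([-0.0173529 ,  0.00950341,  0.02507453]), 'gripper_width': 0.9977511565519075}
scene {'camera_matrix': array([[528.01405316,   0.        , 312.52607281],
       [  0.        , 528.01405316, 236.76413199],
       [  0.        ,   0.        ,   1.        ]]), 'origin': array([ 1.28709855, -0.64897117,  0.8777977 ]), 'orientation': array([0.81228284, 0.40912524, 0.17648291, 0.37638664])}
side {'camera_matrix': array([[529.47661721,   0.        , 314.25138598],
       [  0.        , 529.47661721, 241.14292756],
       [  0.        ,   0.        ,   1.        ]]), 'origin': array([-0.08905094, -0.76823279,  0.71719146]), 'orientation': array([ 0.83702392,  0.4635954 , -0.14271487, -0.25318516])}
wrist {'camera_matrix': array([[407.39826979,   0.        , 316.53579593],
       [  0.        , 407.39826979, 233.70981518],
       [  0.        ,   0.        ,   1.        ]]), 'mount': array([[-3.80280084e-04,  2.74322129e-01, -9.61637783e-01,
        -1.42708286e-01],
       [-7.14518354e-04,  9.61637532e-01,  2.74322340e-01,
         7.01627752e-02],
       [ 9.99999672e-01,  7.91427168e-04, -1.69683406e-04,
         5.81043194e-04],
       [ 0.00000000e+00,  0.00000000e+00,  0.00000000e+00,
         1.00000000e+00]])}
```

View pics/scene0.png

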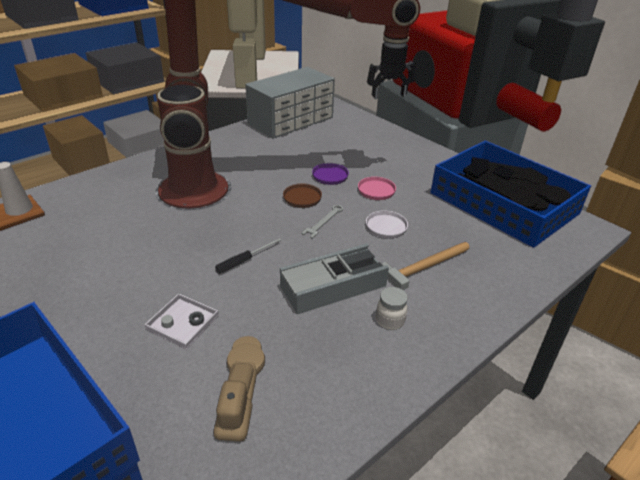

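View pics/side0.png

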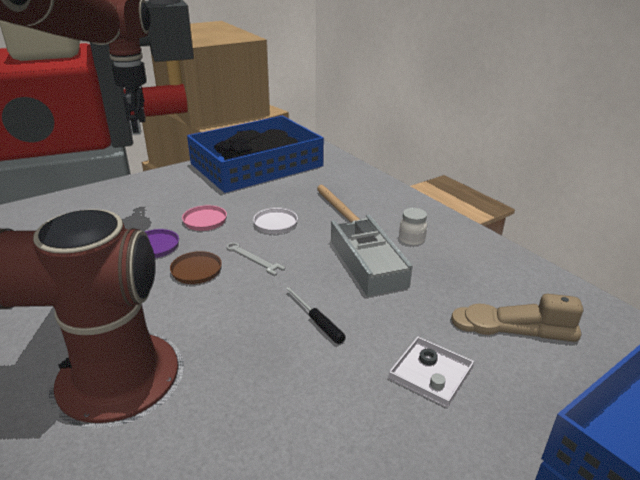

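View pics/wrist0.png

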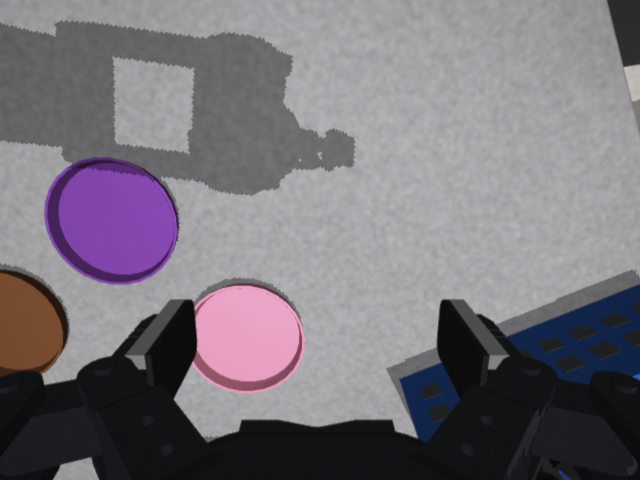

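```bash
cat > h.py <<'E'
from plant import manip, vision, job
import cv2,numpy as np
from scipy.spatial.transform import Rotation as R
def q(w): return R.from_quat([w[1],w[2],w[3],w[0]])
def cam(n,st=None):
    c=vision.get_calibration(n);K=c["camera_matrix"]
    if n=="wrist":
        st=st or manip.state();M=c["mount"];Rt=q(st["tool_rot"]).as_matrix()
        return K,Rt@M[:3,:3],Rt@M[:3,3]+st["tool_pos"]
    return K,q(c["orientation"]).as_matrix(),c["origin"]
def proj(C,P):
    K,Rm,o=C;p=(np.atleast_2d(P)-o)@Rm;p=p*[1,-1,-1];u=p@K.T;return u[:,:2]/u[:,2:]
def onplane(C,uv,z):
    K,Rm,o=C;d=np.linalg.inv(K)@[uv[0],uv[1],1];d=Rm@(d*[1,-1,-1]);return o+d*(z-o[2])/d[2]
def save(n,name): im=vision.grab_frame(n);cv2.imwrite(f"pics/{name}.png",im[:,:,::-1]);return im
E
python3 - <<'E'
from h import *
for n,z in (("scene",0),("side",0)):
    C=cam(n);vision.grab_frame(n)
    for l,z in (("die_box",.03),("tab_top",.06),("dish_floor",.008),("tray",.009),("collar",.007),("jar",.037),("screwdriver",.01),("wrench",.005),("hammer",.015),("cover",.057)):
        for d in vision.spot_in(n,l)[:4 if l=="dish_floor" else 1]:
            print(n,l,np.round(d["extent"]),round(d["score"],2),onplane(C,d["extent"][:2],z).round(3))
im=cv2.imread("pics/scene0.png")[200:340,250:500];cv2.imwrite("pics/a.png",cv2.resize(im,None,fx=3.2,fy=3.2,interpolation=2))
im=cv2.imread("pics/side0.png")[180:310,240:440];cv2.imwrite("pics/b.png",cv2.resize(im,None,fx=4,fy=4,interpolation=2))
E
```

```text
scene tab_top [171. 321.  11.   9.] 0.74 [ 0.515 -0.352  0.06 ]
scene dish_floor [386. 226.  45.  26.] 0.94 [0.524 0.312 0.008]
scene dish_floor [302. 195.  37.  24.] 0.64 [0.251 0.232 0.008]
scene dish_floor [332. 174.  33.  28.] 0.63 [0.215 0.386 0.008]
scene dish_floor [376. 189.  42.  23.] 0.6 [0.367 0.434 0.008]
scene tray [183. 320.  75.  53.] 0.86 [ 0.481 -0.31   0.009]
scene collar [184. 322.  75.  54.] 0.71 [ 0.484 -0.311  0.007]
scene jar [392. 309.  28.  49.] 0.84 [0.775 0.055 0.037]
scene screwdriver [246. 257.  65.  35.] 0.73 [ 0.389 -0.073  0.01 ]
scene wrench [322. 222.  43.  36.] 0.85 [0.391 0.187 0.005]
scene hammer [426. 266.  88.  45.] 0.85 [0.713 0.255 0.015]
scene cover [318. 273.  74.  38.] 0.64 [ 0.593 -0.008  0.057]
side die_box [373. 256.  79.  84.] 0.86 [0.606 0.016 0.03 ]
side tab_top [365. 239.  27.   6.] 0.67 [0.605 0.046 0.06 ]
side dish_floor [163. 244.  31.  26.] 0.94 [0.221 0.371 0.008]
side dish_floor [207. 216.  45.  28.] 0.8 [0.373 0.442 0.008]
side dish_floor [197. 268.  51.  30.] 0.73 [0.251 0.229 0.008]
side dish_floor [275. 222.  42.  25.] 0.71 [0.513 0.314 0.008]
side tray [429. 371.  85.  72.] 0.91 [ 0.47  -0.312  0.009]
side collar [429. 356.  23.  17.] 0.82 [ 0.501 -0.282  0.007]
side jar [412. 226.  27.  31.] 0.6 [0.768 0.058 0.037]
side screwdriver [382. 253.  59.  48.] 0.73 [0.65  0.037 0.01 ]
side wrench [256. 260.  62.  34.] 0.97 [0.384 0.185 0.005]
side hammer [338. 203.  42.  38.] 0.72 [0.709 0.297 0.015]
```

View pics/a.png

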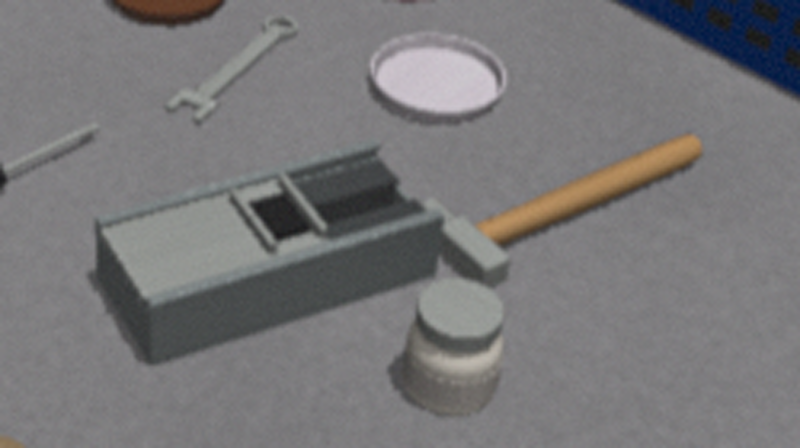

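View pics/b.png

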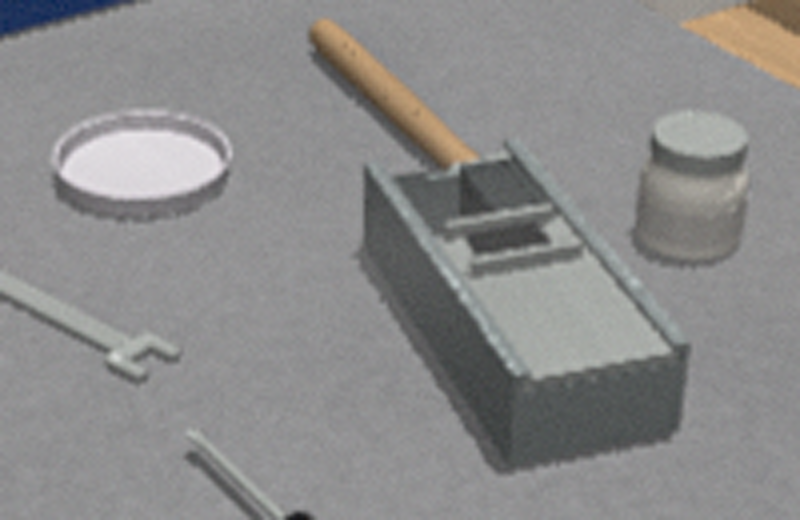

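```bash
python3 - <<'E'
from h import *
from scipy.optimize import least_squares
a=lambda u,v:(250+u/3.2,200+v/3.2); b=lambda u,v:(240+u/4,180+v/4)
X,Y=.052,.12
S=[((-X,-Y,.061),a(97,220)),((X,-Y,.061),a(150,303)),((X,-Y,0),a(152,361)),((X,Y,.061),a(440,210)),((X,Y,0),a(435,275)),((-X,Y,.061),a(380,150))]
D=[((-X,-Y,.061),b(517,374)),((-X,-Y,0),b(508,470)),((X,-Y,.061),b(687,347)),((X,-Y,0),b(683,430)),((-X,Y,.061),b(370,168)),((-X,Y,0),b(365,252)),((X,Y,.061),b(510,142))]
def f(p):
    r=[]
    for n,L in (("scene",S),("side",D)):
        C=cam(n);P=np.array([l[0] for l in L]);W=P@R.from_euler("z",p[2]).as_matrix().T+[p[0],p[1],0]
        r.append(proj(C,W)-np.array([l[1] for l in L]))
    return np.vstack(r).ravel()
o=least_squares(f,[.6,.02,0]);print(o.x,o.fun.reshape(-1,2).round(1))
E
```

```text
[ 0.60516382  0.03212292 -0.276206  ] [[-1.2 -1.4]
 [-0.2  0.4]
 [-0.9  1.6]
 [ 1.   1.5]
 [-0.1  0.1]
 [-1.9 -4.1]
 [-0.3  0.2]
 [ 0.3 -1.1]
 [ 1.2 -1.4]
 [-0.6  0.2]
 [-1.2 -1.5]
 [-0.5 -1.8]
 [ 2.3 -1.1]]
```

```bash
python3 - <<'E'
from h import *
s=manip.state();Rt=q(s["tool_rot"]).as_matrix();print(Rt.round(3),s["time"])
yaw=-.276
bx=np.array([np.cos(yaw),np.sin(yaw),0])
for sg in (1,-1):
    z=sg*bx;x=np.array([0,0,-1.]);y=np.cross(z,x)
    T=np.column_stack([x,y,z]);print(sg,R.from_matrix(T@Rt.T).as_rotvec().round(3), "cam offset dir",y.round(2))
E
```

```text
[[ 0.    -0.905  0.426]
 [ 0.     0.426  0.905]
 [-1.    -0.     0.   ]] 1.25
1 [-0.     0.    -1.407] cam offset dir [0.27 0.96 0.  ]
-1 [-0.    -0.     1.735] cam offset dir [-0.27 -0.96 -0.  ]
```

Request:
servo_tool(twist=[[0,0,-0.12],[0,0,-0.12],[0,0,-0.12],[0,0,-0.12],[0,0,-0.12],[0,0,-0.12],[0,0,-0.12],[0,0,-0.12]], xyz=[[2.5,-4.4,0],[2.8,-4.4,0],[2.8,-4.4,0],[2.8,-4.4,0],[2.8,-4.4,0],[2.8,-4.4,0],[2.8,-4.4,0],[2.8,-4.4,0]], fingers=[0,0,0,0,0,0,0,0])

```text
time: 2.25
tool_pos: [0.4879, 0.212, 0.2316]
tool_rot: [0.705, -0.059, 0.704, 0.059]
contact_force: [0.0, 0.3, -0.0]
gripper_width: 0.0
```

Request:
servo_tool(twist=[[0,0,-0.12],[0,0,-0.12],[0,0,-0.12],[0,0,-0.087],[0,0,0],[0,0,0]], xyz=[[2.9,-4.4,0],[2.9,-4.4,0],[2.9,-4.4,0],[3.1,-4.3,0],[0,0,0],[0,0,0]], fingers=[0,0,0,0,0,0])

```text
time: 3.0
tool_pos: [0.6048, 0.0387, 0.2311]
tool_rot: [0.7, 0.097, 0.701, -0.097]
contact_force: [-0.6, -0.4, -0.8]
gripper_width: 0.002
```

```bash
python3 - <<'E'
from h import *
s=manip.state();save("wrist","w1");C=cam("wrist",s)
Rt=q(s["tool_rot"]).as_matrix();print(s["time"],s["tool_pos"].round(4),s["contact_force"],s["gripper_width"],Rt.round(3).tolist())
for l in ("tab_top","cover","die_box"):
    for d in vision.spot_in("wrist",l)[:2]: print(l,np.round(d["extent"]),d["score"],onplane(C,d["extent"][:2],.062).round(4))
E
```

```text
3.0 [0.6048 0.0387 0.2311] [-0.56550135 -0.35700805 -0.79283293] 0.002481754598061184 [[-0.001, 0.272, 0.962], [0.0, 0.962, -0.272], [-1.0, 0.0, -0.001]]
tab_top [318. 206.  56.  45.] 0.61 [0.6064 0.0422 0.062 ]
cover [320. 254. 105. 160.] 0.76 [0.5967 0.0036 0.062 ]
cover [460. 424.  23.  11.] 0.36 [ 0.6763 -0.189   0.062 ]
die_box [317. 198. 148. 297.] 0.9 [0.6075 0.0485 0.062 ]
```

View pics/w1.png

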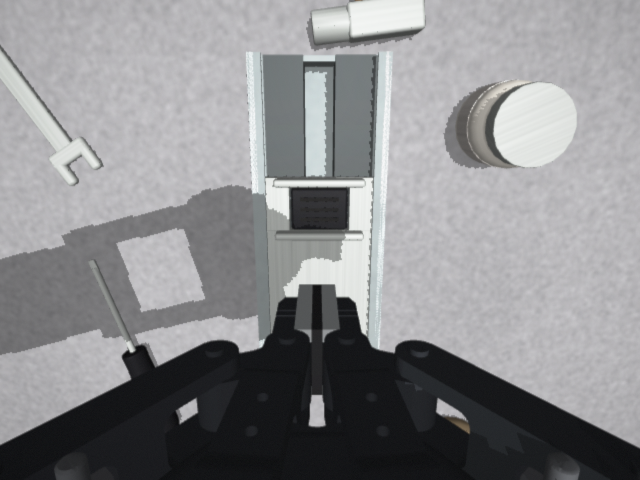

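```bash
python3 - <<'E'
from h import *
C=cam("wrist")
for uv,z in (((320,209.5),.062),((320,188),.062),((320,231),.062),((291,209),.062),((349,209),.062),((319,182),.068),((319,234.5),.068),((247.5,54),.061),((391.5,54),.061),((261,330),.061),((383,330),.061)):
    P=onplane(C,uv,z);print(uv,P.round(4))
E
```

```text
(320, 209.5) [0.607 0.04  0.062]
(320, 188) [0.6116 0.0564 0.062 ]
(320, 231) [0.6023 0.0232 0.062 ]
(291, 209) [0.5853 0.0466 0.062 ]
(349, 209) [0.629  0.0343 0.062 ]
(319, 182) [0.6123 0.062  0.068 ]
(319, 234.5) [0.6012 0.0223 0.068 ]
(247.5, 54) [0.5878 0.1625 0.061 ]
(391.5, 54) [0.6862 0.1348 0.061 ]
(261, 330) [ 0.5299 -0.0481  0.061 ]
(383, 330) [ 0.6305 -0.0765  0.061 ]
```

Request:
servo_tool(twist=[[0,0,0],[0,0,0],[0,0,0],[0,0,0],[0,0,0]], xyz=[[0.2,0.1,-5],[0,0,-5],[0,0,-4],[0,0,-1.8],[0,0,0]], fingers=[0,0,0,0,0])

```text
time: 3.82
tool_pos: [0.6063, 0.04, 0.0725]
tool_rot: [0.7, 0.097, 0.701, -0.097]
contact_force: [0.1, -0.5, -0.0]
gripper_width: -0.001
```

```bash
python3 - <<'E'
from h import *
save("wrist","w2");im=save("side","s2")[190:310,300:440];cv2.imwrite("pics/s2.png",cv2.resize(im[:,:,::-1],None,fx=5,fy=5,interpolation=2))
E
```

```text
(no output)
```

View pics/w2.png

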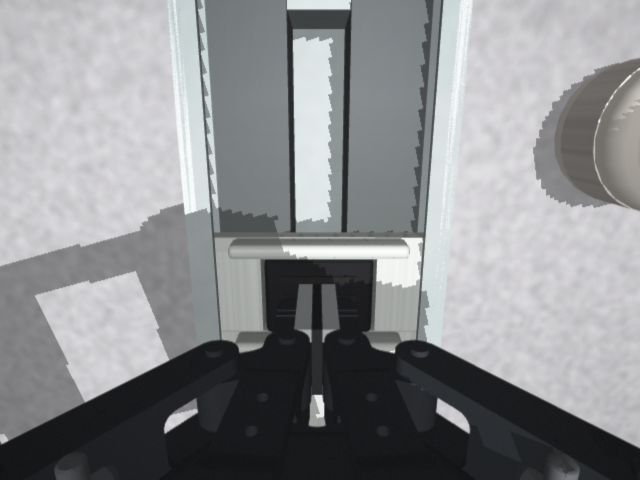

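View pics/s2.png

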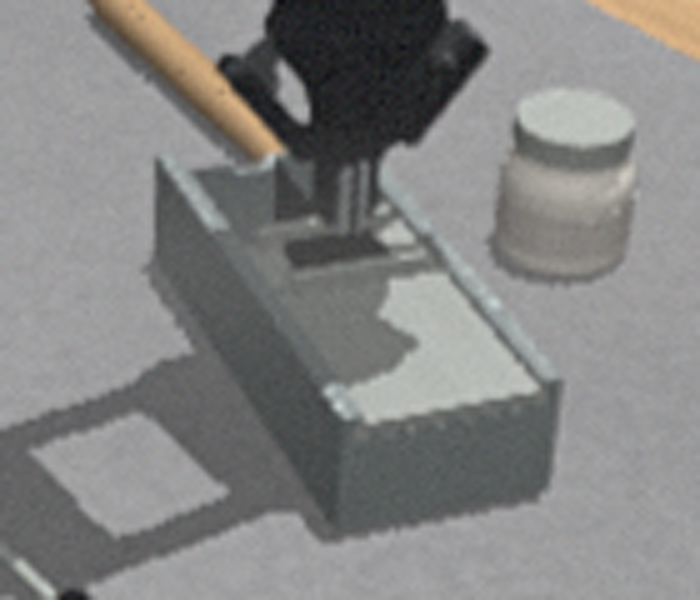

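Request:
servo_tool(twist=[[0,0,0],[0,0,0],[0,0,0]], xyz=[[0.05,0,-1.0],[0,0,-0.7],[0,0,0]], fingers=[0,0,0])

```text
time: 4.3
tool_pos: [0.6088, 0.0394, 0.0572]
tool_rot: [0.701, 0.097, 0.699, -0.097]
contact_force: [1.8, 1.2, 3.7]
gripper_width: 0.004
```

Request:
servo_tool(twist=[[0,0,0],[0,0,0]], xyz=[[-0.1,0,-0.35],[0,0,0]], fingers=[0,0])

```text
time: 4.55
tool_pos: [0.6085, 0.0394, 0.0543]
tool_rot: [0.702, 0.097, 0.699, -0.097]
contact_force: [4.2, -0.2, 5.9]
gripper_width: 0.005
```

Request:
servo_tool(twist=[[0,0,0],[0,0,0],[0,0,0],[0,0,0]], xyz=[[-0.1,0,-0.2],[0.19,0.67,0],[0.27,0.96,0],[0.27,0.96,0]], fingers=[0,0,0,0])

```text
time: 5.05
tool_pos: [0.6156, 0.0645, 0.0539]
tool_rot: [0.703, 0.097, 0.698, -0.098]
contact_force: [2.8, -1.9, 10.8]
gripper_width: -0.001
```

Request:
servo_tool(twist=[[0,0,0],[0,0,0],[0,0,0],[0,0,0],[0,0,0],[0,0,0],[0,0,0]], xyz=[[0.27,0.96,0],[0.4,1.35,0],[0.4,1.35,0],[0.4,1.35,0],[0.4,1.35,0],[0.2,0.7,0],[0,0,0]], fingers=[0,0,0,0,0,0,0])

```text
time: 5.92
tool_pos: [0.6345, 0.1319, 0.0537]
tool_rot: [0.701, 0.094, 0.7, -0.1]
contact_force: [-5.3, -13.5, 15.8]
gripper_width: -0.001
```

```bash
python3 - <<'E'
from h import *
s=manip.state();P=s["tool_pos"]-[.6055,.0342,0];print("box xy",P[0]*.962-P[1]*.2725,P[0]*.2725+P[1]*.962)
im=save("side","s3")[190:310,300:440];cv2.imwrite("pics/s3.png",cv2.resize(im[:,:,::-1],None,fx=5,fy=5,interpolation=2))
E
```

```text
box xy 0.0012941074945042562 0.10185222305154604
```

View pics/s3.png

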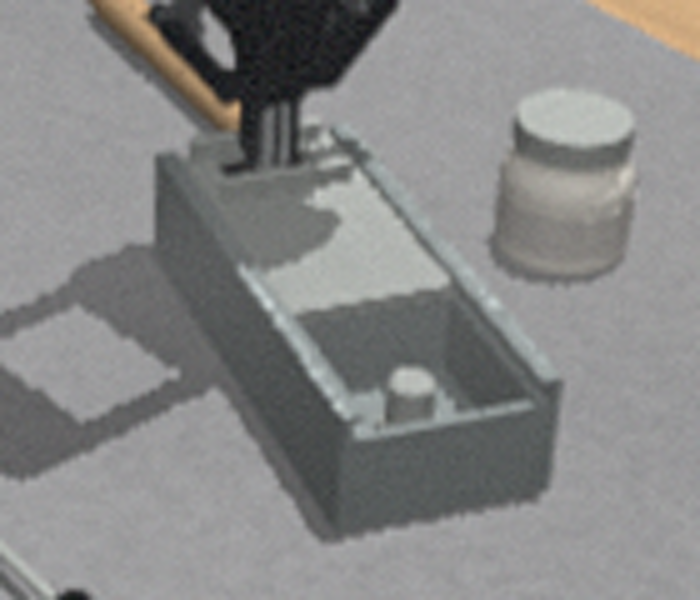

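Request:
servo_tool(twist=[[0,0,0],[0,0,0],[0,0,0],[0,0,0],[0,0,0],[0,0,0],[0,0,0]], xyz=[[-0.2,-0.6,0],[0,0,3.0],[0,0,4.5],[-1.2,-4.0,3.7],[-1.4,-4.6,4],[-1.2,-4.2,0],[-0.8,-2.8,0]], fingers=[0,0,0,0.3,0.5,0.5,0.5])

```text
time: 6.85
tool_pos: [0.5841, -0.0276, 0.2024]
tool_rot: [0.7, 0.098, 0.701, -0.098]
contact_force: [-0.1, -0.1, 0.5]
gripper_width: 0.495
```

Request:
servo_tool(twist=[[0,0,0],[0,0,0]], xyz=[[0,0,0],[0,0,0]], fingers=[0.5,0.5])

```text
time: 7.1
tool_pos: [0.585, -0.0254, 0.2018]
tool_rot: [0.7, 0.097, 0.701, -0.097]
contact_force: [-0.2, -0.2, -0.1]
gripper_width: 0.499
```

```bash
python3 - <<'E'
from h import *
s=manip.state();save("wrist","w3");C=cam("wrist",s)
print(s["time"],s["tool_pos"].round(4),s["gripper_width"],q(s["tool_rot"]).as_matrix().round(3).tolist())
for d in vision.spot_in("wrist","die_mid")[:2]: print(np.round(d["extent"]),d["score"],onplane(C,d["extent"][:2],.035).round(4))
E
```

```text
7.1 [ 0.585  -0.0254  0.2018] 0.4986015130302091 [[-0.002, 0.272, 0.962], [0.001, 0.962, -0.272], [-1.0, 0.0, -0.002]]
[325. 222.  33.  36.] 0.67 [ 0.5881 -0.035   0.035 ]
[321.   0.  69.   1.] 0.4 [0.6274 0.1153 0.035 ]
```

View pics/w3.png

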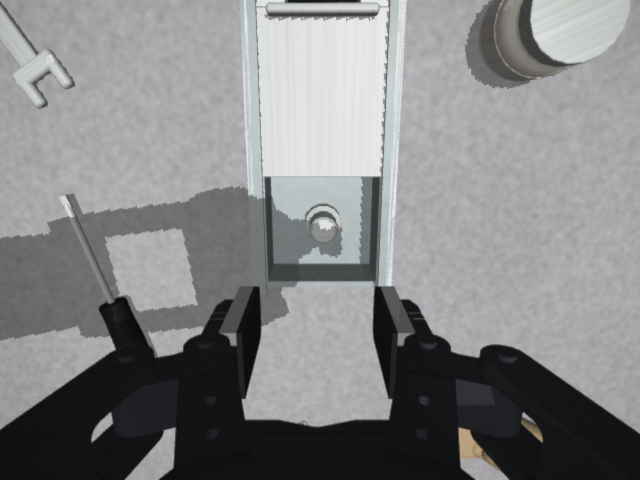

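```bash
python3 - <<'E'
import cv2
im=cv2.imread("pics/w3.png")[170:290,250:400];cv2.imwrite("pics/w3z.png",cv2.resize(im,None,fx=5,fy=5,interpolation=2))
E
```

```text
(no output)
```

View pics/w3z.png

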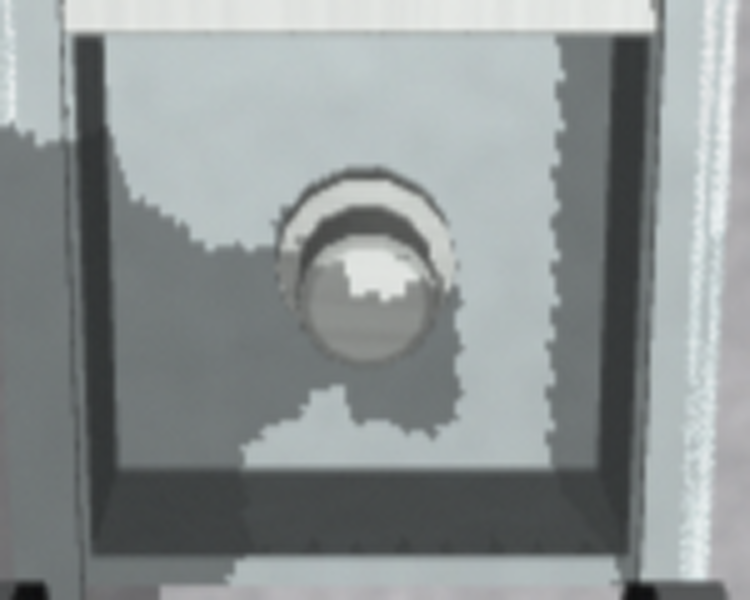

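```bash
python3 - <<'E'
from h import *
C=cam("wrist")
for uv,z in (((323.8,229.8),.042),((323.4,221.6),.018),((265.5,279.5),.048),((376,280.5),.048)):
    P=onplane(C,uv,z);D=P-[.6055,.0342,0];print(P.round(4),"box",(D[0]*.962-D[1]*.2725).round(4),(D[0]*.2725+D[1]*.962).round(4))
s=manip.state();print((s["tool_pos"]),s["time"])
E
```

```text
[ 0.5866 -0.0387  0.042 ] box 0.0017 -0.0753
[ 0.5867 -0.0383  0.018 ] box 0.0017 -0.0748
[ 0.5322 -0.0636  0.048 ] box -0.0439 -0.114
[ 0.6153 -0.0879  0.048 ] box 0.0427 -0.1148
[ 0.58540597 -0.02499854  0.20213435] 7.2
```

Request:
servo_tool(twist=[[0,0,0],[0,0,0],[0,0,0],[0,0,0]], xyz=[[0.13,-1.35,-4],[0,0,-5],[0,0,-4],[0,0,0]], fingers=[0.43,0.43,0.43,0.43])

```text
time: 7.7
tool_pos: [0.5837, -0.0379, 0.0684]
tool_rot: [0.697, 0.097, 0.704, -0.097]
contact_force: [0.4, -0.4, -0.7]
gripper_width: 0.427
```

```bash
python3 - <<'E'
from h import *
print(manip.state()["tool_pos"]);save("wrist","w4")
E
```

```text
[ 0.58368842 -0.03792409  0.06838953]
```

View pics/w4.png

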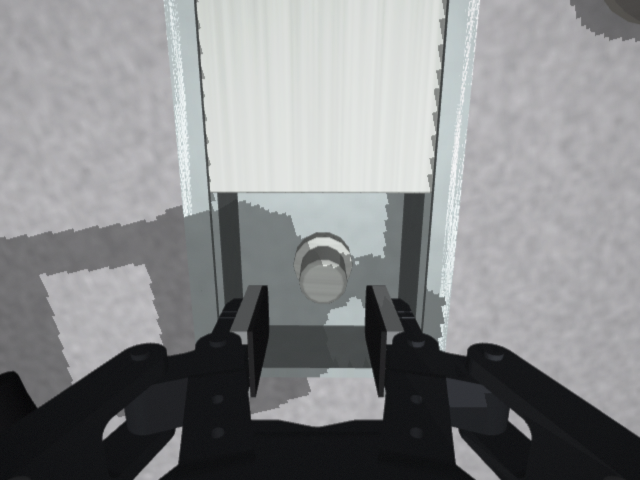

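Request:
servo_tool(twist=[[0,0,0],[0,0,0],[0,0,0],[0,0,0]], xyz=[[0.2,0,-2.5],[0,0,-1.6],[0,0,-0.4],[0,0,0]], fingers=[0.43,0.43,0.43,0.43])

```text
time: 8.25
tool_pos: [0.5893, -0.0395, 0.0285]
tool_rot: [0.701, 0.097, 0.7, -0.097]
contact_force: [0.1, -0.5, 0.2]
gripper_width: 0.427
```

```bash
python3 - <<'E'
from h import *
s=manip.state();print(s["tool_pos"],s["contact_force"],q(s["tool_rot"]).as_matrix().round(3).tolist());save("wrist","w5")
E
```

```text
[ 0.58933686 -0.03945823  0.02849138] [ 0.12037178 -0.48136804  0.16530458] [[0.001, 0.272, 0.962], [-0.0, 0.962, -0.272], [-1.0, 0.0, 0.001]]
```

View pics/w5.png

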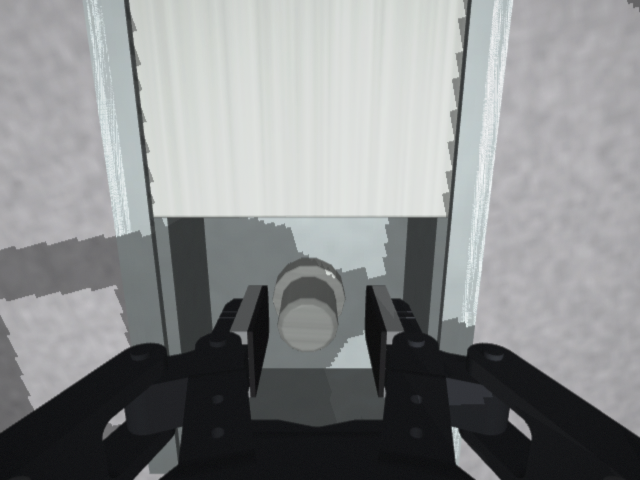

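Request:
servo_tool(twist=[[0,0,0],[0,0,0],[0,0,0]], xyz=[[-0.2,0.1,-0.5],[0,0,-0.3],[0,0,0]], fingers=[0.43,0.43,0.43])

```text
time: 8.68
tool_pos: [0.5866, -0.0384, 0.0194]
tool_rot: [0.7, 0.097, 0.701, -0.097]
contact_force: [0.3, 0.2, 0.5]
gripper_width: 0.433
```

Request:
servo_tool(twist=[[0,0,0],[0,0,0],[0,0,0],[0,0,0]], xyz=[[0,0,0],[0,0,0],[0,0,0],[0,0,0]], fingers=[0.2,0.1,0,0])

```text
time: 9.18
tool_pos: [0.5871, -0.0385, 0.02]
tool_rot: [0.701, 0.097, 0.7, -0.097]
contact_force: [0.1, -0.0, 0.9]
gripper_width: 0.233
```

```bash
python3 - <<'E'
from h import *
save("wrist","w6")
E
```

```text
(no output)
```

View pics/w6.png

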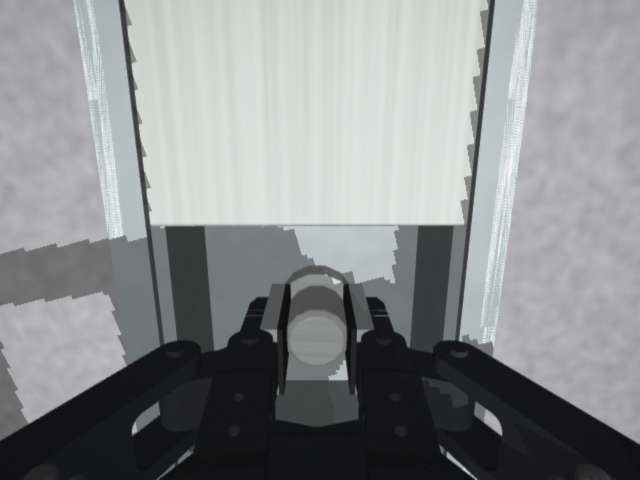

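Request:
servo_tool(twist=[[0,0,0],[0,0,0],[0,0,0],[0,0,0],[0,0,0],[0,0,0],[0,0,0]], xyz=[[0,0,2],[0,0,4],[0,0,5],[-0.3,2,2],[-0.9,4.5,0],[-0.9,4.5,0],[-0.9,4.5,0]], fingers=[0,0,0,0,0,0,0])

```text
time: 10.1
tool_pos: [0.5552, 0.1189, 0.1489]
tool_rot: [0.7, 0.097, 0.701, -0.097]
contact_force: [0.6, 0.2, -0.9]
gripper_width: 0.233
```

Request:
servo_tool(twist=[[0,0,0],[0,0,0],[0,0,0],[0,0,0],[0,0,0],[0,0,0]], xyz=[[-0.9,4.5,0],[-0.9,4.5,0],[-0.9,4.5,0],[-0.9,3.5,0],[-0.3,2.5,0],[0,0,0]], fingers=[0,0,0,0,0,0])

```text
time: 10.85
tool_pos: [0.5159, 0.3136, 0.1487]
tool_rot: [0.7, 0.096, 0.701, -0.096]
contact_force: [1.0, -0.7, -1.2]
gripper_width: 0.232
```

```bash
python3 - <<'E'
from h import *
s=manip.state();save("wrist","w7");C=cam("wrist",s)
print(s["time"],s["tool_pos"],s["contact_force"],q(s["tool_rot"]).as_matrix().round(3).tolist())
for d in vision.spot_in("wrist","dish_floor")[:2]: print(d)
im=save("scene","c7")[100:340,250:500];cv2.imwrite("pics/c7.png",cv2.resize(im[:,:,::-1],None,fx=2.5,fy=2.5))
E
```

```text
10.85 [0.5159197  0.31357965 0.14873479] [ 1.02137318 -0.70832589 -1.18613429] [[-0.002, 0.269, 0.963], [-0.0, 0.963, -0.269], [-1.0, -0.001, -0.002]]
{'extent': [315.9, 204.8, 170.1, 161.7], 'score': 0.83}
{'extent': [50.6, 386.6, 101.2, 109.7], 'score': 0.79}
```

View pics/w7.png

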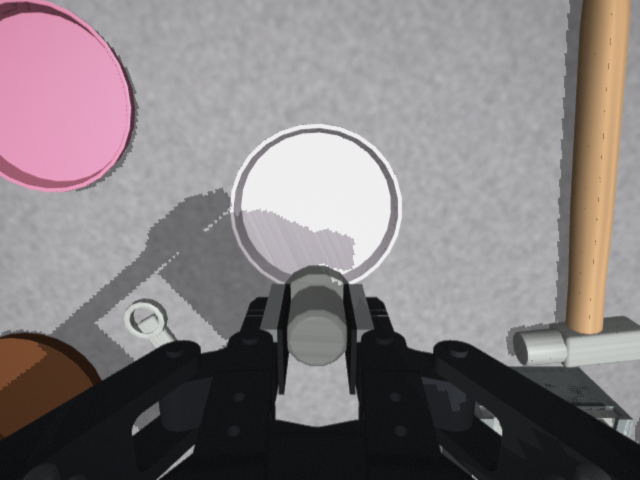

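View pics/c7.png

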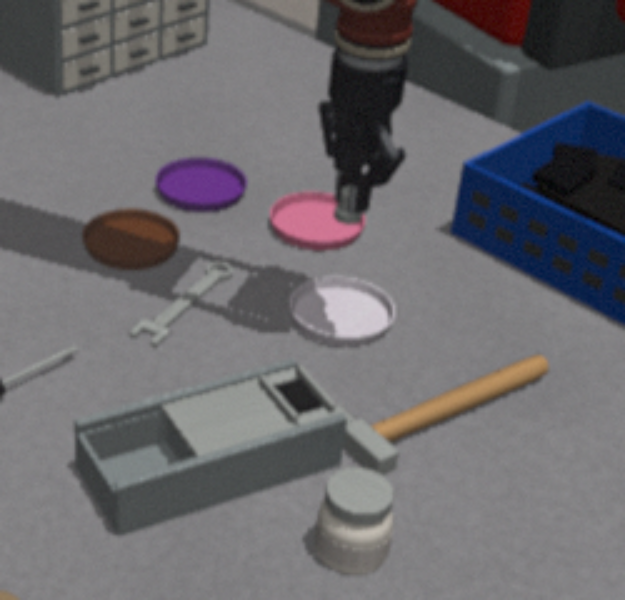

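```bash
python3 - <<'E'
from h import *
C=cam("wrist");print(onplane(C,(317,206.5),.016),onplane(C,(319.5,199),.004))
E
```

```text
[0.51990712 0.32200954 0.016     ] [0.52242713 0.32431721 0.004     ]
```

Request:
servo_tool(twist=[[0,0,0],[0,0,0],[0,0,0],[0,0,0],[0,0,0],[0,0,0]], xyz=[[0.4,0.7,-4],[0,0,-4],[0,0,-3],[0,0,-1],[0,0,-0.4],[0,0,0]], fingers=[0,0,0,0,0,0])

```text
time: 11.75
tool_pos: [0.5229, 0.3187, 0.0271]
tool_rot: [0.701, 0.098, 0.7, -0.097]
contact_force: [0.2, 0.6, -0.8]
gripper_width: 0.238
```

Request:
servo_tool(twist=[[0,0,0],[0,0,0],[0,0,0]], xyz=[[0,0,-0.7],[0,0,-0.25],[0,0,0]], fingers=[0,0,0])

```text
time: 12.12
tool_pos: [0.5218, 0.3186, 0.0162]
tool_rot: [0.7, 0.097, 0.7, -0.097]
contact_force: [-0.4, 0.1, -1.0]
gripper_width: 0.231
```

Request:
servo_tool(twist=[[0,0,0],[0,0,0]], xyz=[[0,0,-0.1],[0,0,0]], fingers=[0,0])

```text
time: 12.38
tool_pos: [0.522, 0.3187, 0.016]
tool_rot: [0.7, 0.097, 0.7, -0.097]
contact_force: [-2.7, -2.0, 4.4]
gripper_width: 0.234
```

Contact with the dish floor. Release, opening partway, then lift.

Request:
servo_tool(twist=[[0,0,0],[0,0,0],[0,0,0],[0,0,0]], xyz=[[0,0,0],[0,0,0],[0,0,0],[0,0,0]], fingers=[0.3,0.45,0.5,0.5])

```text
time: 12.88
tool_pos: [0.5219, 0.3185, 0.0151]
tool_rot: [0.7, 0.097, 0.7, -0.097]
contact_force: [0.3, -0.8, 0.3]
gripper_width: 0.5
```

Request:
servo_tool(twist=[[0,0,0],[0,0,0],[0,0,0],[0,0,0],[0,0,0]], xyz=[[0,0,1.5],[0,0,3],[0,0,4.5],[0,0,4.5],[0,0,0]], fingers=[0.5,0.5,0.5,0.5,0.5])

```text
time: 13.5
tool_pos: [0.5251, 0.3201, 0.1574]
tool_rot: [0.704, 0.099, 0.697, -0.095]
contact_force: [0.8, 0.1, -0.5]
gripper_width: 0.501
```

```bash
python3 - <<'E'
from h import *
s=manip.state();save("wrist","w8");C=cam("wrist",s);print(s["time"],s["tool_pos"])
for d in vision.spot_in("wrist","die_mid")[:2]: print(d,onplane(C,d["extent"][:2],.02))
E
```

```text
13.5 [0.52511939 0.3200522  0.15736894]
{'extent': [312.4, 225.2, 38.5, 41.5], 'score': 0.72} [0.52234062 0.31852717 0.02      ]
```

View pics/w8.png

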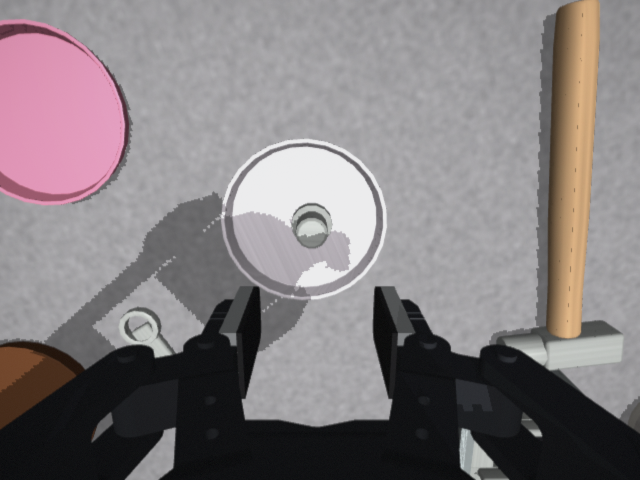

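Request:
servo_tool(twist=[[0,0,0],[0,0,0],[0,0,0],[0,0,0],[0,0,0],[0,0,0]], xyz=[[1.6,-3.0,0],[2.4,-4.3,0],[2.4,-4.3,0],[2.4,-4.3,0],[1.9,-3.45,0],[0,0,0]], fingers=[0.2,0,0,0,0,0])

```text
time: 14.35
tool_pos: [0.6287, 0.1225, 0.1481]
tool_rot: [0.699, 0.098, 0.701, -0.099]
contact_force: [-0.5, -0.5, 0.7]
gripper_width: 0.003
```

Request:
servo_tool(twist=[[0,0,0]], xyz=[[0,0,0]], fingers=[0])

```text
time: 14.48
tool_pos: [0.6278, 0.1253, 0.1486]
tool_rot: [0.699, 0.097, 0.701, -0.097]
contact_force: [-0.6, 0.1, 0.1]
gripper_width: 0.003
```

```bash
python3 - <<'E'
from h import *
s=manip.state();save("wrist","w9");C=cam("wrist",s);print(s["time"],s["tool_pos"],q(s["tool_rot"]).as_matrix().round(3).tolist())
for d in vision.spot_in("wrist","tab_top")[:2]: print(d,onplane(C,d["extent"][:2],.062))
E
```

```text
14.475 [0.62776299 0.12529835 0.14860757] [[-0.003, 0.273, 0.962], [0.0, 0.962, -0.273], [-1.0, -0.001, -0.003]]
{'extent': [321.6, 239.7, 79.1, 54.7], 'score': 0.84} [0.63020694 0.12586104 0.062     ]
```

View pics/w9.png

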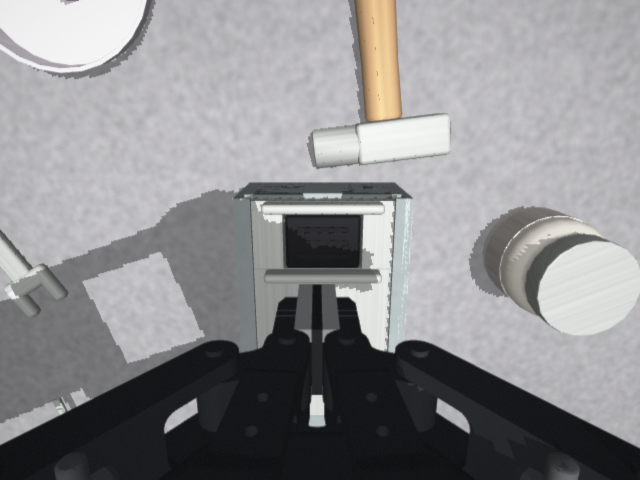

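Request:
servo_tool(twist=[[0,0,0],[0,0,0],[0,0,0],[0,0,0],[0,0,0]], xyz=[[0.25,0.1,-4],[0,0,-3.2],[0,0,-1.2],[0,0,-0.9],[0,0,0]], fingers=[0,0,0,0,0])

```text
time: 15.2
tool_pos: [0.6316, 0.1266, 0.0583]
tool_rot: [0.701, 0.097, 0.7, -0.097]
contact_force: [-1.6, 0.9, 4.0]
gripper_width: 0.003
```

Request:
servo_tool(twist=[[0,0,0],[0,0,0]], xyz=[[-0.05,0,-0.6],[0,0,0]], fingers=[0,0])

```text
time: 15.45
tool_pos: [0.6327, 0.1264, 0.054]
tool_rot: [0.702, 0.098, 0.699, -0.097]
contact_force: [-2.9, 1.4, 7.5]
gripper_width: 0.001
```

Request:
servo_tool(twist=[[0,0,0],[0,0,0],[0,0,0],[0,0,0],[0,0,0],[0,0,0],[0,0,0]], xyz=[[-0.2,-0.6,-0.1],[-0.3,-1.0,0],[-0.4,-1.35,0],[-0.4,-1.35,0],[-0.4,-1.35,0],[-0.25,-0.9,0],[0,0,0]], fingers=[0,0,0,0,0,0,0])

```text
time: 16.32
tool_pos: [0.6138, 0.0596, 0.0539]
tool_rot: [0.702, 0.097, 0.698, -0.098]
contact_force: [-3.4, -1.9, 9.9]
gripper_width: -0.002
```

```bash
python3 - <<'E'
from h import *
s=manip.state();P=s["tool_pos"]-[.6055,.0342,0];print("box xy",P[0]*.962-P[1]*.2725,P[0]*.2725+P[1]*.962)
save("wrist","w10")
im=save("side","s10")[190:310,300:440];cv2.imwrite("pics/s10.png",cv2.resize(im[:,:,::-1],None,fx=5,fy=5,interpolation=2))
E
```

```text
box xy 0.0010905961896072241 0.026754035798636066
```

View pics/s10.png

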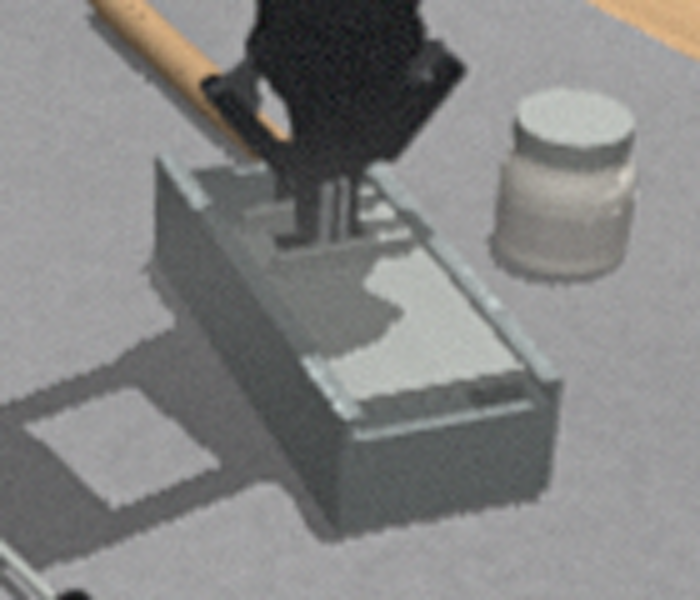

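View pics/w10.png

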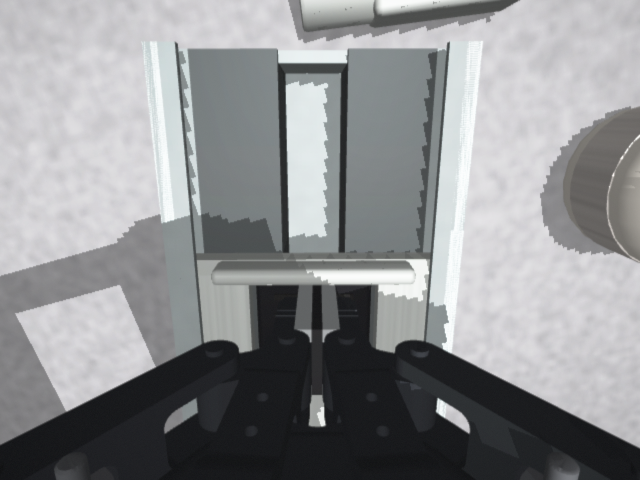

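Request:
servo_tool(twist=[[0,0,0],[0,0,0],[0,0,0],[0,0,0],[0,0,0]], xyz=[[-0.2,-0.7,0],[-0.2,-0.7,0],[-0.2,-0.7,0],[-0.2,-0.7,0],[0,0,0]], fingers=[0,0,0,0,0])

```text
time: 17.05
tool_pos: [0.6068, 0.033, 0.054]
tool_rot: [0.703, 0.099, 0.697, -0.097]
contact_force: [1.4, 3.9, 7.9]
gripper_width: -0.001
```

```bash
python3 - <<'E'
from h import *
s=manip.state();P=s["tool_pos"]-[.6055,.0342,0];print("box xy",P[0]*.962-P[1]*.2725,P[0]*.2725+P[1]*.962)
E
```

```text
box xy 0.0015704491134424295 -0.0007514973863673459
```

Request:
servo_tool(twist=[[0,0,0],[0,0,0]], xyz=[[-0.15,-0.5,0],[0,0,0]], fingers=[0,0])

```text
time: 17.3
tool_pos: [0.6064, 0.0315, 0.0541]
tool_rot: [0.704, 0.101, 0.697, -0.094]
contact_force: [6.0, 14.7, 4.7]
gripper_width: -0.002
```

Request:
servo_tool(twist=[[0,0,0],[0,0,0],[0,0,0],[0,0,0],[0,0,0],[0,0,0]], xyz=[[0.2,0.8,0],[0,0,2.5],[0,0,4.5],[0,0,4.5],[0,0,4.5],[0,0,0]], fingers=[0,0,0,0,0,0])

```text
time: 18.05
tool_pos: [0.6073, 0.0351, 0.2169]
tool_rot: [0.705, 0.098, 0.696, -0.097]
contact_force: [-0.1, -0.2, -0.0]
gripper_width: 0.0
```

```bash
python3 - <<'E'
from h import *
s=manip.state();save("wrist","w11");C=cam("wrist",s);print(s["time"],s["tool_pos"],s["contact_force"])
for d in vision.spot_in("wrist","tab_top")[:2]: print(d,onplane(C,d["extent"][:2],.062))
im=save("side","s11")[190:310,300:440];cv2.imwrite("pics/s11.png",cv2.resize(im[:,:,::-1],None,fx=5,fy=5,interpolation=2))
im=save("scene","c11")[150:340,250:500];cv2.imwrite("pics/c11.png",cv2.resize(im[:,:,::-1],None,fx=3,fy=3))
E
```

```text
18.05 [0.60729904 0.03509886 0.21685744] [-0.06492524 -0.22741563 -0.01868392]
{'extent': [313.5, 201.3, 63.7, 44.0], 'score': 0.69} [0.60939814 0.04578363 0.062     ]
```

View pics/w11.png

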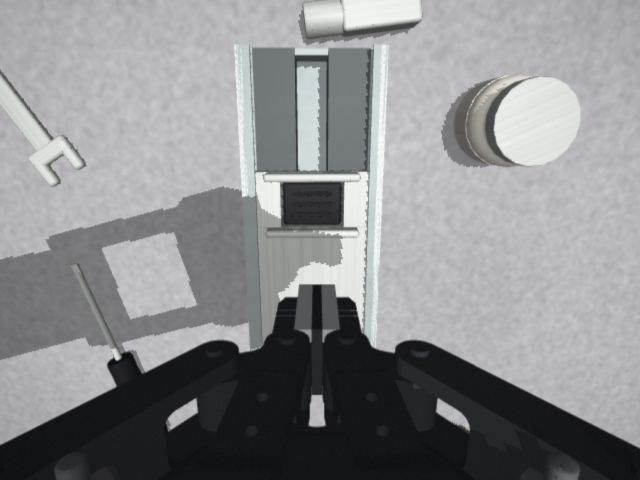

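View pics/s11.png

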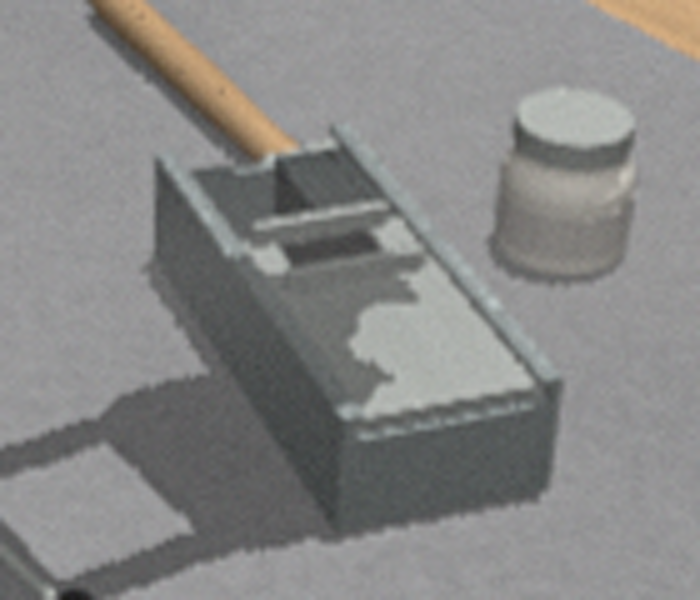

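View pics/c11.png

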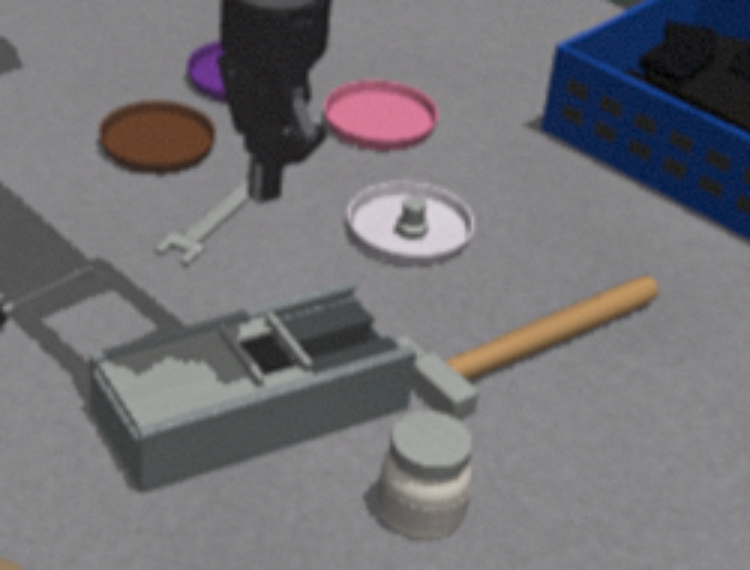

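Request:
servo_tool(twist=[[0,0,0],[0,0,0]], xyz=[[0,0,0],[0,0,0]], fingers=[0,0])

```text
time: 18.5
tool_pos: [0.6034, 0.0355, 0.209]
tool_rot: [0.7, 0.097, 0.701, -0.097]
contact_force: [-0.4, 0.3, -0.1]
gripper_width: 0.007
```

```bash
python3 - <<'E'
from h import *
s=manip.state();im=save("wrist","w12");C=cam("wrist",s);print(s["time"],s["tool_pos"],s["tool_rot"])
for d in vision.spot_in("wrist","tab_top")[:2]: print(d,onplane(C,d["extent"][:2],.062))
z=lambda i:cv2.resize(i[150:250,240:400],None,fx=4,fy=4,interpolation=2)
cv2.imwrite("pics/z.png",np.hstack([z(cv2.imread("pics/w1.png"))[:, :400+0] if 0 else cv2.resize(cv2.imread("pics/w1.png")[40:250,240:400],None,fx=2.4,fy=2.4,interpolation=2),cv2.resize(im[40:250,240:400,::-1],None,fx=2.4,fy=2.4,interpolation=2)]))
E
```

```text
18.5 [0.60340212 0.03553421 0.20897755] [ 0.6997013   0.09721798  0.70106045 -0.09737045]
{'extent': [320.2, 203.0, 60.1, 45.4], 'score': 0.71} [0.60813419 0.04538462 0.062     ]
{'extent': [319.1, 195.2, 163.1, 311.3], 'score': 0.15} [0.60892091 0.05110375 0.062     ]
```

View pics/z.png

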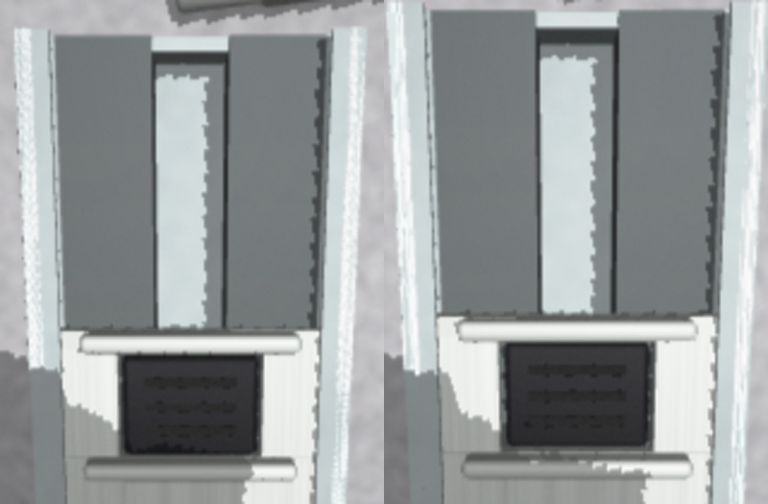

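```bash
python3 - <<'E'
from h import *
u=np.array([.2725,.962,0])
C1=cam("wrist",dict(tool_pos=np.array([.6048,.0387,.2311]),tool_rot=[.7,.097,.701,-.097]))
C2=cam("wrist")
for C,r,e in ((C1,176.7,55),(C2,171.3,44.2)):
    A=onplane(C,(318,r),.057);B=onplane(C,(318,e),.048);print(A@u,B@u,(B-A)@u)
for C,a,b,c,d in ((C1,119,262,355,456),(C2,502-384,654-384,343,446)):
  print([ (onplane(C,(240+v/2.4,40+w/2.4),.062)).round(4) for v,w in ((190,c),(190,d))], (b-a)/2.4)
E
```

```text
0.22809180971314877 0.31676902132687446 0.08867721161372569
0.23164389325462179 0.31732182179595925 0.08567792854133745
[array([0.611 , 0.0558, 0.062 ]), array([0.6018, 0.0234, 0.062 ])] 59.583333333333336
[array([0.6117, 0.0596, 0.062 ]), array([0.6031, 0.029 , 0.062 ])] 63.333333333333336
```

Request:
servo_tool(twist=[[0,0,0],[0,0,0],[0,0,0],[0,0,0],[0,0,0]], xyz=[[0.3,0.65,-4],[0,0,-5],[0,0,-3],[0,0,-1.1],[0,0,0]], fingers=[0,0,0,0,0])

```text
time: 19.23
tool_pos: [0.6069, 0.042, 0.0791]
tool_rot: [0.7, 0.097, 0.701, -0.097]
contact_force: [-0.2, -0.3, -0.0]
gripper_width: 0.005
```

```bash
python3 - <<'E'
from h import *
s=manip.state();im=save("wrist","w13");print(s["tool_pos"],q(s["tool_rot"]).as_matrix().round(3).tolist())
E
```

```text
[0.60685363 0.04203682 0.07912261] [[-0.001, 0.272, 0.962], [0.0, 0.962, -0.272], [-1.0, -0.0, -0.001]]
```

View pics/w13.png

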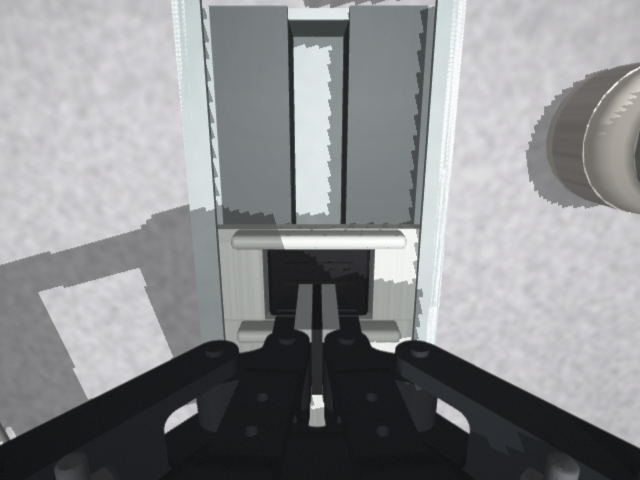

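Request:
servo_tool(twist=[[0,0,0],[0,0,0],[0,0,0],[0,0,0]], xyz=[[0,0,-1.2],[0,0,-0.7],[0,0,-0.4],[0,0,0]], fingers=[0,0,0,0])

```text
time: 19.77
tool_pos: [0.6069, 0.042, 0.0567]
tool_rot: [0.7, 0.097, 0.701, -0.097]
contact_force: [-2.1, 0.7, 5.3]
gripper_width: 0.002
```

Request:
servo_tool(twist=[[0,0,0],[0,0,0],[0,0,0],[0,0,0],[0,0,0]], xyz=[[0,0,-0.4],[-0.15,-0.5,0],[-0.15,-0.5,0],[-0.1,-0.4,0],[0,0,0]], fingers=[0,0,0,0,0])

```text
time: 20.4
tool_pos: [0.6054, 0.0318, 0.0543]
tool_rot: [0.702, 0.101, 0.698, -0.094]
contact_force: [3.2, 13.2, 4.2]
gripper_width: 0.001
```

Request:
servo_tool(twist=[[0,0,0],[0,0,0],[0,0,0],[0,0,0]], xyz=[[0,0,0.4],[0,0,0.4],[0,0,0.2],[0,0,0]], fingers=[0,0,0,0])

```text
time: 20.9
tool_pos: [0.6037, 0.0321, 0.0613]
tool_rot: [0.701, 0.1, 0.7, -0.094]
contact_force: [6.7, 12.4, -6.9]
gripper_width: -0.002
```

Request:
servo_tool(twist=[[0,0,0],[0,0,0],[0,0,0],[0,0,0],[0,0,0],[0,0,0],[0,0,0]], xyz=[[0,0,0.3],[0.1,0.4,0],[0,0,1.0],[0,0,3.0],[0,0,5],[0,0,4.5],[0,0,0]], fingers=[0,0,0,0,0,0,0])

```text
time: 21.78
tool_pos: [0.6072, 0.0313, 0.2075]
tool_rot: [0.705, 0.098, 0.696, -0.097]
contact_force: [-0.5, 0.4, 0.2]
gripper_width: -0.002
```

Request:
servo_tool(twist=[[0,0,0],[0,0,0]], xyz=[[0,0,1.3],[0,0,0]], fingers=[0,0])

```text
time: 22.02
tool_pos: [0.604, 0.0318, 0.2136]
tool_rot: [0.701, 0.097, 0.7, -0.097]
contact_force: [0.4, -0.1, -0.4]
gripper_width: -0.005
```

```bash
python3 - <<'E'
from h import *
s=manip.state();im=save("wrist","w14");C=cam("wrist",s);print(s["time"],s["tool_pos"],s["tool_rot"],s["contact_force"])
for d in vision.spot_in("wrist","tab_top")[:1]: print(d,onplane(C,d["extent"][:2],.062))
cv2.imwrite("pics/z2.png",np.hstack([cv2.resize(cv2.imread("pics/w1.png")[40:250,240:400],None,fx=2.4,fy=2.4,interpolation=2),cv2.resize(im[40:250,240:400,::-1],None,fx=2.4,fy=2.4,interpolation=2)]))
im=save("side","s14")[190:310,300:440];cv2.imwrite("pics/s14.png",cv2.resize(im[:,:,::-1],None,fx=5,fy=5,interpolation=2))
E
```

```text
22.025 [0.6039699  0.03183994 0.21359492] [ 0.70050924  0.09731594  0.70023784 -0.09738266] [ 0.35135633 -0.07462154 -0.43094454]
{'extent': [318.5, 203.7, 58.4, 46.3], 'score': 0.59} [0.60747965 0.04057276 0.062     ]
```

View pics/z2.png

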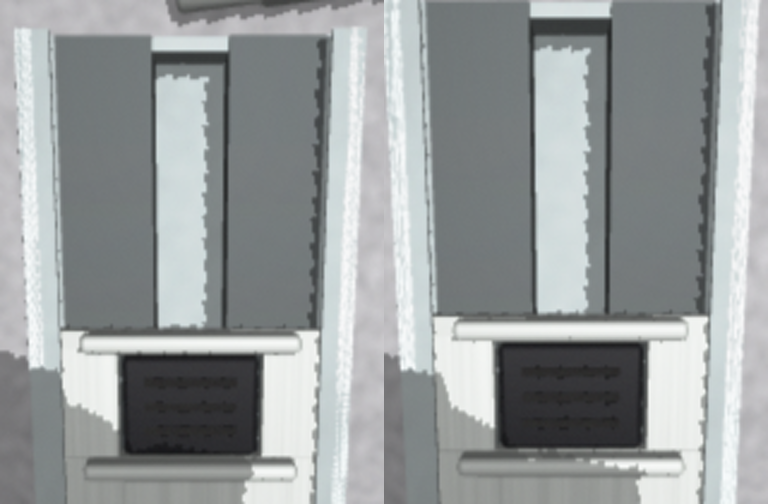

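View pics/s14.png

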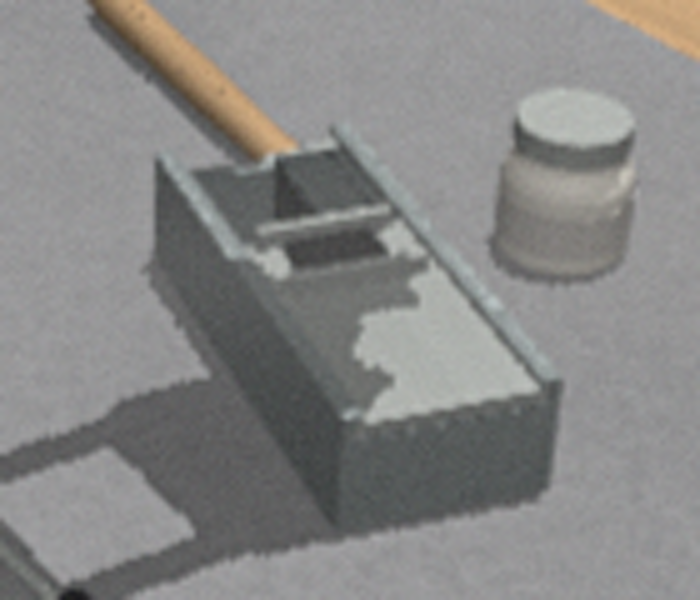

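```bash
python3 - <<'E'
from h import *
a=cv2.imread("pics/side0.png");b=vision.grab_frame("side")[:,:,::-1]
c=cv2.imread("pics/s11.png")
f=lambda i:cv2.resize(i[210:262,335:395],None,fx=6,fy=6,interpolation=2)
cv2.imwrite("pics/cmp.png",np.hstack([f(a),f(b)]))
im=save("scene","c15")
print(manip.state()["time"])
E
```

```text
22.275
```

View pics/cmp.png

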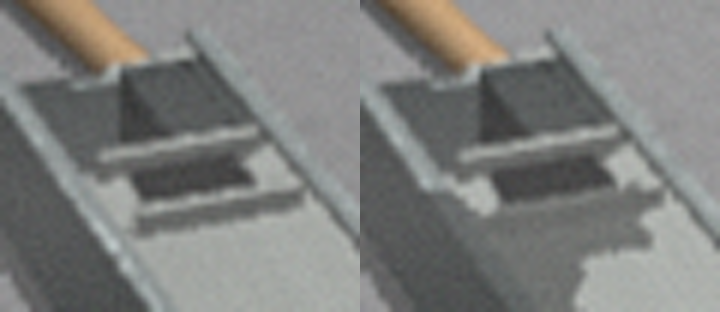

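View pics/c15.png

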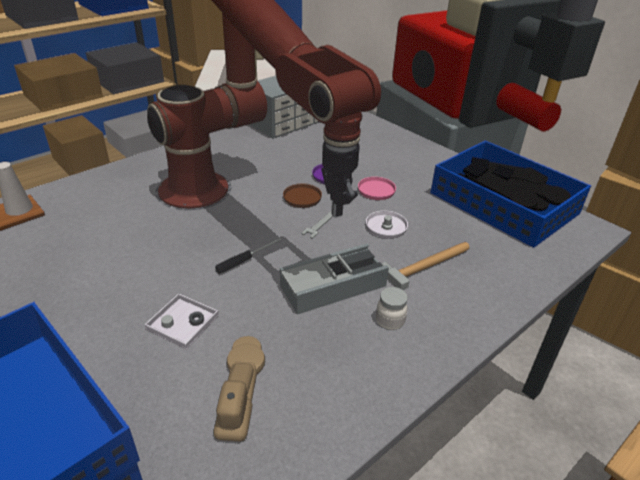

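The side view now matches the starting view: the cover is shut and the tab is up. The die stands in the dish at scene (387,222), and the other things are where they were.

```bash
python3 - <<'E'
from h import *
print(job.job_done())
E
```

```text
the job is handed in; nothing more can be done
None
```

The die is standing upright in the silver round dish, the cover is shut with the tab up, and I handed the job in at about 22 s of the 58 s allowed. No verdict came back, so the results below are my own last checks.

- **Opening:** I held the tab fully down and slid the cover to its end stop. The push force rose there, and the fingertip position put the cover at about 90 mm.
- **Placing the die:** I gripped it by the stem, lowered it until it touched the dish floor and let go. Afterwards it was standing within about 5 mm of the dish's centre.
- **Closing took two tries:** The first time, my fingertip dragged the cover back about 3 to 5 mm as I backed off, and the tab stayed caught. I pressed the tab again, pushed to the stop and kept pushing while lifting so the tab could spring up.
- **Last checks:**
    - The tab is within about 1 mm of where it started.
    - The side view matches the starting one, and the tab's apparent size fits it being up.
    - The arm is clear of everything, with no contact force.
    - The other things on the bench look unmoved, judged by eye from the overall picture, not measured.

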